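Put the seal stamp away and swing the case shut

ROBOT

A 6-joint arm with a two-finger parallel gripper is mounted at the origin on the work surface. World frame = base frame: x ahead of the robot, y to its left, z up, the work surface at z = 0. Lengths are in m, angles in degrees, forces in N, time in s.
With the tool pointing down it reaches from about 0.3 to 0.875 m from the base axis. Payload 6.4 kg.
Tool frame: the origin (TCP) lies at the very end of the fingers, on their centre line; the grasp point (between the pads) lies 19 mm behind it; z points along the fingers, y is the line along which they close (so a half turn about z gives the same grasp; the last joint's range is limited). The gripper opens to 85 mm and grips with 20 to 120 N. Pads are 22 mm wide; open, the fingers measure 114 mm over their backs; the gripper's body (76 mm by 85 mm) begins 54 mm behind the grasp point. The pads swing forward as they close: fully open they stand 13 mm farther back than shut.
Start: joints at [-85.617, 10.359, 92.074, -0, 77.567, -11.82], TCP at [0.16, -0.552, 0.231] pointing down, gripper open.
Joint ranges: [-171.53, 171.53], [-51.25, 118.39], [17.06, 147.69], [-65.23, 245.23], [0, 150.52], [-178.68, 178.68]. Speed limits (degrees/s): [147.25, 147.25, 172.46, 180, 180, 180].

INTERFACE

Orientations are given as [roll, pitch, yaw] about the fixed x, y, z axes, in that order (R = Rz(yaw) Ry(pitch) Rx(roll)).
In Python, from rig import manip gives the robot as it stands.
- The arm moves only by the tool servo_tool, never from a script. Its argument "targets" is a list of rows, each a list of 4 numbers: the shift along the world's x, y, z in cm, then the turn about the world's z in rad. In form: [[dx, dy, dz, roll], ...]. A call has 1 to 12 rows; each row shifts and turns the commanded pose from where the row before left it; what a row does not reach is not made up. A row lasts 1/12 s, in which the tool goes at most 41.7 mm and 7.16 degrees, less where a joint would pass 70% of its speed; a pose out of reach is approached as far as the arm can. A call is refused whole if a number of a shift passes 4.17 or a number of a turn 0.125, either way. A call with a gripper value outside its range is refused whole. "jaw" is the opening, from -1 (shut) to 1 (fully open), set as the call begins (left out, the last holds). The fingers move at their own pace and stop on an object; the grip force is fixed at half the most. Time passes only in rows, so rows that do not move let the fingers close. It gives the time, the measured TCP pose, the force, the opening and the grip force at its end, in the units of the state.
- manip.observe(): the state, without advancing time (a new reading comes with each control period).
- manip.read_camera(name): name is "scene" or "side" or "wrist"; returns the picture (480x640x3 uint8, red, green, blue); there is no depth.
- manip.camera_info(name): a dict with "vertical_fov" (degrees; the focal length in pixels is half the picture's height over the tangent of half this angle, whatever the lens; pixels are square), "cx", "cy" (the principal point, pixels), "origin" and "orientation" of the camera in the world. Camera axes: x right, y down, z forward; pixel columns grow to the right and rows downward; lengths in m; the calibration is good to about 2 mm. A picture is of the moment at which its call begins: read the wrist's pose just before it. camera_info takes no time and is no camera call; for the wrist camera it gives the pose at the moment of the call.
- manip.hand_in(): hands the job in; it is judged then, once.
The state is a dict: "time_s": time; "q": joint angles; "qd": joint speeds; "tau": joint torques, N m; "ee_pos": TCP position; "ee_rot": TCP orientation; "ft_force": force on the tool from outside, world axes, zero at the start; "torque": the same for the moment, N m; "grip_width": finger opening in m; "grasp_force": force on a finger pad.
Only numpy, scipy, OpenCV 4.12 (cv2) and the standard library are available. Lean on these libraries where they do the work, as an engineer would, in place of code of your own. Each camera call takes 0.05 s, during which the arm holds its last target. There are 200 camera calls.

TASK

Put the red stamp away: set it down gently, standing upright on its black foot, in the empty bay of the open aluminium stamp case. Then push the case's lid over past upright and leave it to fall shut by its own weight, without following it down or pressing it closed. Leave the blue stamp and the ink pad where they are.

Things in the scene. Friction and masses are not known exactly. Their poses are not given: they have to be found in the camera images.
- red_stamp: Loose round stamp standing upright on the counter, to be put away: 80 mm high, about 0.16 kg. Black foot 52 mm in diameter and 14 mm high, above it a red barrel 48 mm in diameter with a thin black band and a white disc on top. Origin: centre of its underside; z up along its axis. It may trade places with the blue stamp.
- blue_stamp: Bystander: a stamp of the same shape and size with a blue barrel, standing on the counter. Origin: centre of its underside.
- ink_pad: Bystander: flat red ink pad lying on the counter, 75 x 110 x 20 mm (x, y, z), dark red top. Origin: centre of its underside.
- case: Open aluminium case fixed to the counter, 270 (x) x 180 (y) mm, rim 105 mm high, walls and floor 6 mm. Origin: centre of underside; z up, x roughly away from the robot, y roughly to its left (turned up to 0.35 rad). A divider at x = +22 mm, 90 mm high, parts the empty black-floored bay (-x side, nearer the robot) from a rack of small stamps under 80 mm high. Lid hinged on top of the +y wall.
- bay (a point): Centre of the floor of the case's empty bay, 6 mm above the counter. Axes as the case. The bay measures 148 mm along x and 168 mm along y and is 99 mm deep to the rim; the closed lid leaves the stamp 19 mm of headroom.
- lid_hinge (a point): Middle of the lid's hinge line, 105 mm above the counter, on the outer face of the case's +y wall; the hinge line runs along the case's x. Axes as the case.
- lid_edge (a point): Middle of the lid's free edge, on its outer (top when shut) face. The lid is a flat aluminium plate 270 mm along the hinge, 180 mm from hinge line to free edge, 12 mm thick (all outward of the plane through the hinge line), orange lining inside. With the lid open this edge is 0.26 to 0.29 m above the counter.
- lid (a joint): Lid angle in rad: 0 shut flat on the rim, 1.57 upright, 1.95 its stop, leaning outward to the case's +y, where it rests at the start. About 0.4 kg, hinge lightly damped, little friction: pushed towards the case's -y (about 1 N near the free edge) until below about 1.45 it falls shut by itself in some two seconds; above 1.65 it falls back open.
There are look-alikes about, which are no part of the job. Leave any turquoise look-alike of the red_stamp alone.

How it is judged (in metres and radians):
On the way, in this order (a step that is already met when the one before it is completed fails the run):
1. the red stamp stands released in the empty bay while the lid is still open (x of red_stamp in the frame of bay between -0.055 and 0.055 m and y of red_stamp in the frame of bay between -0.065 and 0.065 m and z of red_stamp in the frame of bay between -0.006 and 0.008 m and angle between red_stamp's own z axis and vertical below 0.15 rad and contact force between red_stamp and the fingers below 0.1 N and linear speed of red_stamp below 0.03 m/s and value of joint lid above 1.6 rad), for 0.2 s.
2. the lid has been pushed past upright (value of joint lid below 1.5 rad), for 0.05 s.
At the end, for the whole second after the job is handed in: The lid is shut (within 0.04 rad) with the red stamp at rest, standing upright (within 0.15 rad) on the floor of the formerly empty bay, anywhere in that bay; blue stamp and ink pad are within 30 mm of where they started (x of red_stamp in the frame of bay between -0.055 and 0.055 m and y of red_stamp in the frame of bay between -0.065 and 0.065 m and z of red_stamp in the frame of bay between -0.006 and 0.008 m and angle between red_stamp's own z axis and vertical below 0.15 rad and value of joint lid below 0.04 rad and linear speed of red_stamp below 0.03 m/s and distance of each of blue_stamp, ink_pad from where it was at the start of the episode below 0.03 m); the robot touches nothing.
It fails at once if the robot touches the lid once it has come down more than about 40 degrees past upright (below 0.85 rad): it must fall shut by its own weight (value of joint lid below 0.85 rad and (contact force between lid and the fingers above 0.3 N or contact force between lid and the arm above 0.3 N)).
It fails at once if the red stamp is dropped: it moves faster than 0.7 m/s while not held (contact force between red_stamp and the fingers below 0.05 N and linear speed of red_stamp above 0.7 m/s).
It fails at once if the blue stamp or the ink pad is shifted more than 30 mm, or the blue stamp is knocked over (distance of any of blue_stamp, ink_pad from where it was at the start of the episode above 0.03 m or angle between blue_stamp's own z axis and vertical above 0.5 rad).
It also fails if it takes over 66 s, if anything falls off the work surface, if the arm or the gripper's body presses on something with over 40 N, if the wrist force passes 120 N, or if a joint passes its speed limit or range.

## Working session

There is one attempt and no reset: what is moved stays moved. The work goes in short steps, Python scripts to look and compute and a tool call to move; the robot and the scene stay as the last step left them, time stands still between calls to the robot, and variables do not carry over. Pictures are saved under pics/ and viewed, at most 10 in all, crops included, and the job is handed in when it is done.

Besides the shell and the picture viewer there is one more tool, called after "Call:" as a command line: name --pt "numbers of a row" for each row, then --argument value for the rest. servo_tool: Moves the arm, as the interface text tells. Its arguments: {"type":"object","properties":{"targets":{"type":"array"},"jaw":{"type":"number"}},"required":["targets"]}

```bash
mkdir -p pics
cat > h.py <<'E'
from rig import manip
import numpy as np, cv2
from scipy.spatial.transform import Rotation as Ro
def snap(n,f):
    info=manip.camera_info(n); im=np.array(manip.read_camera(n)); cv2.imwrite(f'pics/{f}.png',im[:,:,::-1]); return info,im
def rot(i):
    o=np.array(i['orientation'],float)
    return o if o.shape==(3,3) else Ro.from_euler('xyz',o,degrees=True).as_matrix()
def ray(i,u,v):
    f=240/np.tan(np.radians(i['vertical_fov'])/2)
    return np.array(i['origin']), rot(i)@np.array([(u-i['cx'])/f,(v-i['cy'])/f,1])
def onz(i,u,v,z):
    o,d=ray(i,u,v); return o+d*(z-o[2])/d[2]
def tri(a,b):
    A=[];y=[]
    for i,u,v in (a,b):
        o,d=ray(i,u,v); d=d/np.linalg.norm(d); P=np.eye(3)-np.outer(d,d); A.append(P); y.append(P@o)
    p=np.linalg.lstsq(np.vstack(A),np.hstack(y),rcond=None)[0]; return p, np.linalg.norm(np.vstack(A)@p-np.hstack(y))
E
python3 - <<'E'
from h import *
for n in ('scene','side','wrist'):
    i,im=snap(n,n+'0'); print(n,i)
print(manip.observe())
a=cv2.imread('pics/scene0.png');b=cv2.imread('pics/side0.png')
E
```

```text
scene {'vertical_fov': 43.330814466896406, 'cx': 321.0782892004353, 'cy': 245.53605568125005, 'origin': array([ 0.94591352, -0.62861534,  0.84682499]), 'orientation': array([-136.00509425,    1.09945383,   32.64820981])}
side {'vertical_fov': 45.67158965463987, 'cx': 317.8925962210301, 'cy': 241.23327945470206, 'origin': array([ 0.30893747, -0.75479426,  0.69622752]), 'orientation': array([-129.39629495,   -0.70564446,  -17.73901757])}
wrist {'vertical_fov': 61.38131736883014, 'cx': 316.05105849559646, 'cy': 239.23009134129077, 'origin': array([ 0.22518229, -0.53293789,  0.37345552]), 'orientation': array([ 1.64469751e+02,  9.91239829e-02, -7.37995978e+01])}
{'time_s': 0.15, 'q': array([-8.56170054e+01,  1.03921112e+01,  9.21195435e+01,  7.58555103e-04,
        7.75671454e+01, -1.18200735e+01]), 'qd': array([-0.06028593, -0.03540244, -0.1386937 ,  0.03242207, -0.02061414,
        0.03879029]), 'tau': array([ 6.05006317e-04, -4.45262969e+01, -3.51691532e+01, -3.21816924e-04,
        5.84479887e-03,  3.16861178e-05]), 'ee_pos': array([ 0.16043725, -0.55171702,  0.23058231]), 'ee_rot': array([-1.79923022e+02, -1.68661694e-02,  1.62028930e+01]), 'ft_force': array([ 0.18913432, -0.58045863,  0.19182332]), 'torque': array([-0.0037716 , -0.00463934, -0.00756144]), 'grasp_force': 0.0, 'grip_width': 0.08542227571994544}
```

View pics/scene0.png

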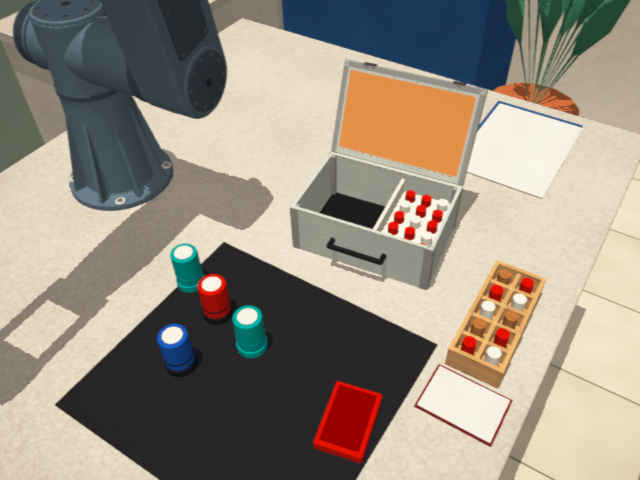

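View pics/side0.png

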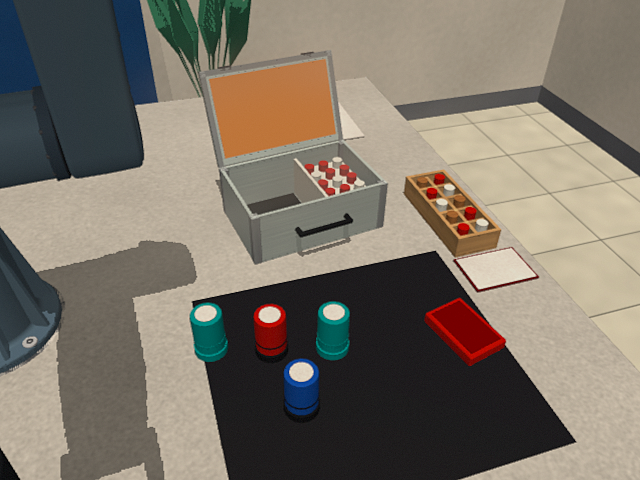

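Scene: red stamp's disc is at (212,284), turquoise ones at (185,252) and (249,317), blue at (173,334). Side: red (269,315), turquoise (207,313) and (333,312), blue (301,372). The case's front rim runs from about (293,207) to (430,250) in the scene view. Next I measure the discs and zoom in on the case.

Run:
```python
from h import *
I={n:manip.camera_info(n) for n in('scene','side')}
guess={'scene':dict(red=(212,284),t1=(185,252),t2=(249,317),blue=(173,334)),'side':dict(red=(269,315),t1=(207,313),t2=(333,312),blue=(301,372))}
C={}
for n in I:
    im=cv2.imread(f'pics/{n}0.png').astype(int)
    m=((im.min(2)>170)&(im.max(2)-im.min(2)<60)).astype(np.uint8)
    _,L,st,c=cv2.connectedComponentsWithStats(m)
    for k,(u,v) in guess[n].items(): l=L[v,u]; C[n,k]=c[l]; print(n,k,c[l],st[l,4])
for k in guess['side']:
    p,r=tri((I['scene'],*C['scene',k]),(I['side'],*C['side',k])); print(k,p.round(4),round(r,4))
a=cv2.imread('pics/scene0.png')[50:300,280:500];b=cv2.imread('pics/side0.png')[40:270,190:400]
A=cv2.resize(a,None,fx=1.8,fy=1.8,interpolation=2);B=cv2.resize(b,None,fx=1.8,fy=1.8,interpolation=2)
o=np.zeros((450,396+378,3),np.uint8);o[:450,:396]=A;o[:B.shape[0],396:]=B;cv2.imwrite('pics/z.png',o)
```

```text
scene red [211.16666667 283.46666667] 210
scene t1 [182.87179487 251.95384615] 195
scene t2 [246.671875 315.890625] 256
scene blue [171.75812274 334.80144404] 277
side red [268.95736434 314.43410853] 258
side t1 [205.         313.01945525] 257
side t2 [333.37751004 311.71084337] 249
side blue [300.82369942 371.47976879] 346
red [ 0.4244 -0.1828  0.0793] 0.0004
t1 [ 0.3351 -0.153   0.0798] 0.0005
t2 [ 0.5168 -0.2057  0.0796] 0.0003
blue [ 0.4399 -0.2963  0.0796] 0.0005
```

View pics/z.png

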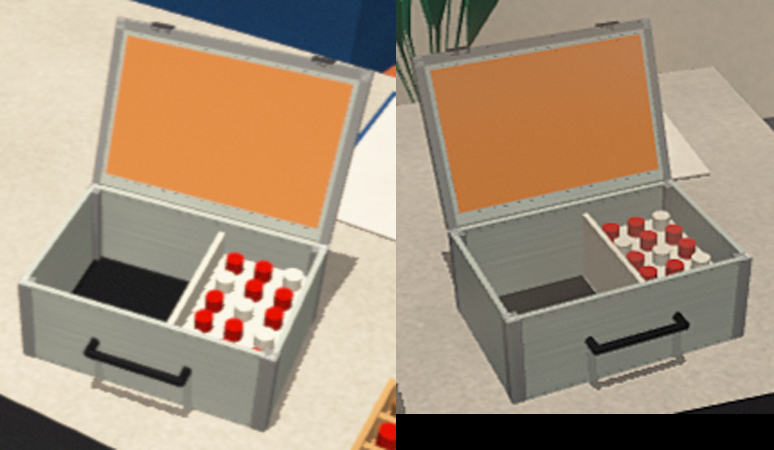

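The zoom gives rim corners in scene at about FL(291,208), FR(429,248), BR(462,187), BL(333,153). In side they are FL(256,218), FR(386,184), BR(343,142), BL(220,168). The lid's free corners are at (346,60) and (486,90) in scene, and (202,72) and (330,51) in side.

Run:
```python
from h import *
I={n:manip.camera_info(n) for n in('scene','side')}
P={}
for k,a,b in [('FL',(291.1,207.8),(255.6,217.8)),('FR',(428.9,248.3),(385.6,183.9)),('BR',(462.2,186.7),(343.3,141.7)),('BL',(332.8,153.3),(220,167.8)),('L0',(345.6,60),(201.7,71.7)),('L1',(486.1,90),(330,50.6))]:
    p,r=tri((I['scene'],*a),(I['side'],*b)); P[k]=p; print(k,p.round(4),round(r,4), onz(I['scene'],*a,.105).round(3),onz(I['side'],*b,.105).round(3))
Q={k:(onz(I['scene'],*a,.105)+onz(I['side'],*b,.105))[:2]/2 for k,a,b in [('FL',(291.1,207.8),(255.6,217.8)),('FR',(428.9,248.3),(385.6,183.9)),('BR',(462.2,186.7),(343.3,141.7)),('BL',(332.8,153.3),(220,167.8))]}
src=np.float32([[-.135,-.09],[.135,-.09],[.135,.09],[-.135,.09]]);dst=np.float32([Q[k] for k in('FL','FR','BR','BL')])
c=dst.mean(0); H=src.T@(dst-c); th=np.arctan2(H[0,1]-H[1,0],H[0,0]+H[1,1]); R=np.array([[np.cos(th),-np.sin(th)],[np.sin(th),np.cos(th)]])
print('c',c,'th',th,np.degrees(th)); print('res',(dst-c-src@R.T)*1e3)
print('bay',c+R@[-.058,0]); 
for k in('L0','L1'): print(k,R.T@(P[k][:2]-c),P[k][2])
```

```text
FL [0.4515 0.0161 0.108 ] 0.0001 [0.45  0.019 0.105] [0.452 0.02  0.105]
FR [0.7074 0.0542 0.1057] 0.0023 [0.706 0.057 0.105] [0.708 0.053 0.105]
BR [0.6892 0.2375 0.0992] 0.0032 [0.69  0.234 0.105] [0.685 0.224 0.105]
BL [0.4237 0.2038 0.099 ] 0.0018 [0.429 0.195 0.105] [0.422 0.196 0.105]
L0 [0.4166 0.2623 0.2727] 0.001 [0.261 0.524 0.105] [0.459 0.663 0.105]
L1 [0.6782 0.304  0.2692] 0.0011 [0.601 0.571 0.105] [0.82  0.708 0.105]
c [0.5677639  0.12473974] th 0.13011324 7.4549394
res [[ 5.2548723  1.4057829]
 [-6.2824936  1.7997324]
 [-2.4460926 -2.5364532]
 [ 3.4736843 -0.6690547]]
bay [0.51025419 0.11721444]
L0 [-0.1320504   0.15604523] 0.272696153722003
L1 [0.13278642 0.16345716] 0.2692091516932666
```

Measured heights agree with the text: disc tops at 0.0795, rim at about 0.105, lid edge at 0.27. Red stamp is at (0.424,-0.183). The bay centre is at case x=-0.055, which is (0.513,0.118), and the case is turned 7.5°. Moving above the red stamp.

Call:
servo_tool --pt "2.2 3.1 0 -0.024" --pt "2.2 3.1 0 -0.024" --pt "2.2 3.1 0 -0.024" --pt "2.2 3.1 0 -0.024" --pt "2.2 3.1 0 -0.024" --pt "2.2 3.1 0 -0.024" --pt "2.2 3.1 0 -0.024" --pt "2.2 3.1 0 -0.024" --pt "2.2 3.1 0 -0.024" --pt "2.2 3.1 0 -0.024" --pt "2.2 3.0 0 -0.024" --pt "2.2 2.9 0 -0.024" --jaw 1

```text
time_s: 1.15
ee_pos: [0.4251, -0.1812, 0.2313]
ee_rot: [180.0, -0.0, -0.4]
ft_force: [-0.1, -1.0, -0.0]
grip_width: 0.0854
grasp_force: 0.0
```

Call:
servo_tool --pt "0 0 -1 0" --pt "0 0 -1 0" --pt "0 0 -1 0" --pt "0 0 -1 0" --pt "0 0 -1 0" --pt "0 0 0 0" --pt "0 0 0 0"

```text
time_s: 1.73
ee_pos: [0.4235, -0.1837, 0.1803]
ee_rot: [-179.9, 0.1, -0.4]
ft_force: [-0.9, 0.3, 0.6]
grip_width: 0.0853
grasp_force: 0.0
```

Run:
```python
from h import *
i,im=snap('wrist','w1'); s=manip.observe(); print(i,s['ee_pos'],s['ee_rot'],s['time_s'])
im=im[:,:,::-1].astype(int)
m=((im.min(2)>170)&(im.max(2)-im.min(2)<60)).astype(np.uint8)
n,L,st,c=cv2.connectedComponentsWithStats(m)
for l in range(1,n):
    if st[l,4]>300: print(c[l],st[l],onz(i,*c[l],.08))
```

```text
{'vertical_fov': 61.38131736883014, 'cx': 316.05105849559646, 'cy': 239.23009134129077, 'origin': array([ 0.49121745, -0.18432407,  0.32319105]), 'orientation': array([ 1.64352014e+02,  8.35229379e-02, -9.04067950e+01])} [ 0.42408398 -0.18385664  0.18109964] [-1.79981298e+02  2.64371811e-02 -3.88814261e-01] 1.7833
[14.9380531  32.13274336] [  3   0  25  65 339] [ 0.5417903  -0.01968924  0.08      ]
[ 64.89017262 137.93969462] [    0     0   131   339 22071] [ 0.48552708 -0.03721234  0.08      ]
[354.90116279  79.73582849] [ 327   50   57   61 2752] [ 0.51609912 -0.20599462  0.08      ]
[500.96011262 213.09807602] [ 475  188   53   51 2131] [ 0.43897986 -0.29696105  0.08      ]
[126.38241107 261.14953887] [  90  206   62  104 3036] [ 0.40946077 -0.06300994  0.08      ]
[319.71517028 256.21981424] [305 251  33  13 323] [ 0.41193573 -0.18572245  0.08      ]
[580.71339721 349.07194486] [ 496  294  144   92 5949] [ 0.34487766 -0.36165933  0.08      ]
[324.18816591 382.54280822] [  175   328   284   114 21024] [ 0.31986979 -0.18839534  0.08      ]
[272.65928339 365.23322476] [ 249  345   48   42 1535] [ 0.33374328 -0.15315211  0.08      ]
[555.77414075 471.42062193] [536 459  43  21 611] [ 0.24263616 -0.36044272  0.08      ]
[ 77.49912434 471.48511384] [ 55 460  42  20 571] [ 0.24457582 -0.00446271  0.08      ]
```

View pics/w1.png

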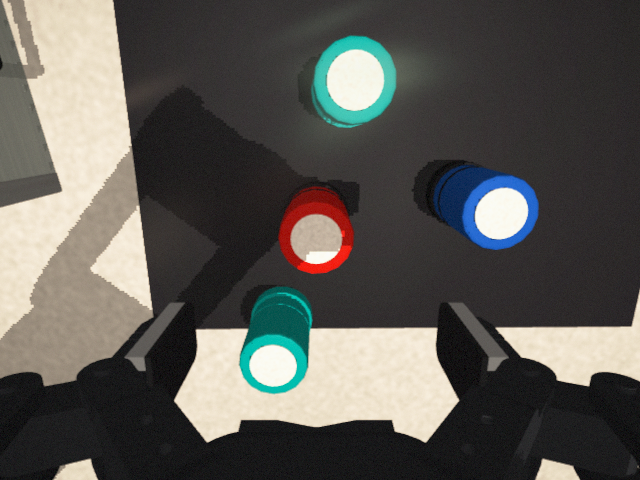

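Red disc centre is at about (316,239), which gives (0.424,-0.184) and matches the estimate. The fingers clear the turquoise look-alikes. Descending to TCP z≈0.04 and gripping.

Call:
servo_tool --pt "0 0 -1.6 0" --pt "0 0 -1.6 0" --pt "0 0 -1.6 0" --pt "0 0 -1.6 0" --pt "0 0 -1.6 0" --pt "0 0 -1.6 0" --pt "0 0 -1.6 0" --pt "0 0 -1.2 0" --pt "0 0 -1 0" --pt "0 0 -0.7 0" --pt "0 0 0 0"

```text
time_s: 2.7
ee_pos: [0.4239, -0.183, 0.0394]
ee_rot: [-179.9, 0.1, -0.3]
ft_force: [0.4, 0.8, 0.2]
grip_width: 0.0852
grasp_force: 0.0
```

Call:
servo_tool --pt "0 0 0 0" --pt "0 0 0 0" --pt "0 0 0 0" --pt "0 0 0 0" --pt "0 0 0 0" --pt "0 0 0 0" --pt "0 0 0 0" --pt "0 0 0 0" --pt "0 0 0 0" --pt "0 0 0 0" --jaw -1

```text
time_s: 3.53
ee_pos: [0.4252, -0.1837, 0.0413]
ee_rot: [179.9, -0.1, -0.3]
ft_force: [-0.4, 1.8, 5.6]
grip_width: 0.0468
grasp_force: 61.2
```

Gripped: 47 mm opening on the 48 mm barrel, 61 N. Lifting, then over the bay.

Call:
servo_tool --pt "0 0 0.8 0" --pt "0 0 1.5 0" --pt "0 0 1.8 0" --pt "0 0 1.8 0" --pt "0 0 1.8 0" --pt "0 0 1.8 0" --pt "0 0 1.8 0" --pt "0 0 1.8 0" --pt "0 0 1.5 0" --pt "0 0 1 0" --pt "0 0 0.5 0" --pt "0 0 0 0"

```text
time_s: 4.53
ee_pos: [0.4248, -0.1834, 0.2023]
ee_rot: [179.9, -0.1, -0.3]
ft_force: [-0.4, -0.7, -1.5]
grip_width: 0.0473
grasp_force: 61.9
```

Call:
servo_tool --pt "0.4 1.5 0 0.011" --pt "0.9 3 0 0.011" --pt "0.9 3 0 0.011" --pt "0.9 3 0 0.011" --pt "0.9 3 0 0.011" --pt "0.9 3 0 0.011" --pt "0.9 3 0 0.012" --pt "0.9 3 0 0.012" --pt "0.9 3 0 0.012" --pt "0.8 2.6 0 0.012" --pt "0.4 1.5 0 0.011" --pt "0.1 0.5 0 0.011"

```text
time_s: 5.53
ee_pos: [0.5129, 0.1202, 0.1998]
ee_rot: [-179.9, 0.1, 7.7]
ft_force: [-1.3, 0.4, -2.3]
grip_width: 0.0468
grasp_force: 62.2
```

Call:
servo_tool --pt "0 0 0 0" --pt "0 0 0 0"

```text
time_s: 5.7
ee_pos: [0.5128, 0.1174, 0.2003]
ee_rot: [180.0, 0.1, 7.5]
ft_force: [-0.0, -0.2, -2.1]
grip_width: 0.0469
grasp_force: 62.2
```

Run:
```python
from h import *
_,a=snap('scene','s2');_,b=snap('side','d2');_,w=snap('wrist','w2')
print(manip.observe()['ee_pos'])
f=lambda x:cv2.resize(x[60:300,190:510],(400,300))
o=np.vstack([np.hstack([f(a),f(b)]),np.hstack([cv2.resize(w,(400,300)),np.zeros((300,400,3),np.uint8)])])
cv2.imwrite('pics/c2.png',o[:,:,::-1])
```

```text
[0.51321636 0.11670905 0.20101238]
```

View pics/c2.png

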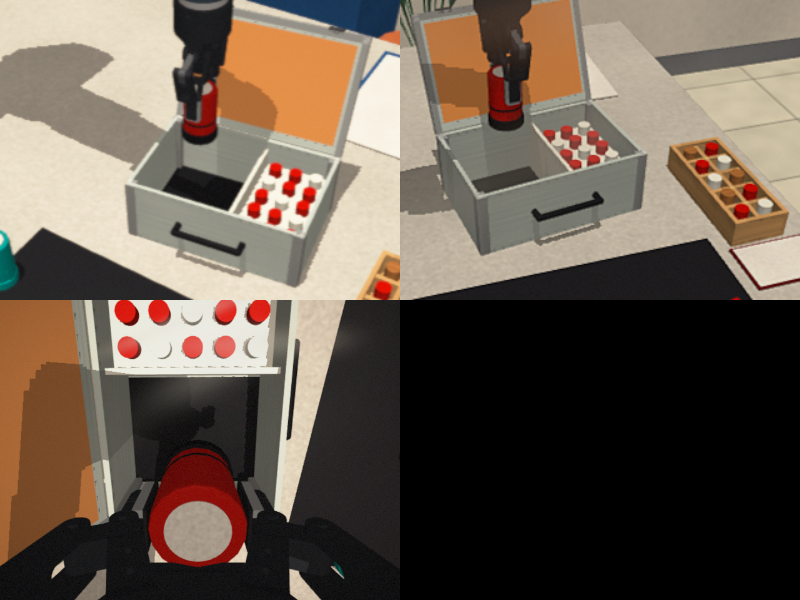

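The stamp hangs upright over the bay. In the wrist view the divider's top runs from about (170,114) to (448,116) full-resolution pixels. I'll check that against the estimate.

Run:
```python
from h import *
i=manip.camera_info('wrist'); a=onz(i,170,114,.09);b=onz(i,448,116,.09)
s=manip.observe(); print(a,b,(a+b)/2,np.linalg.norm(a-b)); m=(a+b)/2
th=np.arctan2(*(-(b-a)[[0,1]]*[-1,1])); print(np.degrees(th)); x=np.array([np.cos(.13),np.sin(.13)]);y=np.array([-x[1],x[0]])
d=s['ee_pos'][:2]-m[:2]; print('tcp rel divider case xy',d@x,d@y,s['ee_pos'])
```

```text
[0.57600403 0.21333766 0.09      ] [0.59636234 0.04764474 0.09      ] [0.58618318 0.1304912  0.09      ] 0.16693892661267692
7.0046927445715035
tcp rel divider case xy -0.07413776092860315 -0.0042068643041246485 [0.51321636 0.11670905 0.20101238]
```

Divider centre is 74 mm from the TCP and laterally off by 4 mm, so the place is right. Lowering; floor contact is expected at TCP z≈0.047.

Call:
servo_tool --pt "0 0.1 -1 0" --pt "0 0.1 -1.7 0" --pt "0 0 -1.7 0" --pt "0 0 -1.7 0" --pt "0 0 -1.7 0" --pt "0 0 -1.7 0" --pt "0 0 -1.7 0" --pt "0 0 -1.5 0" --pt "0 0 -1 0" --pt "0 0 -0.8 0" --pt "0 0 -0.3 0" --pt "0 0 0 0"

```text
time_s: 6.85
ee_pos: [0.5131, 0.1196, 0.0527]
ee_rot: [-180.0, 0.1, 7.5]
ft_force: [0.1, 0.5, -1.5]
grip_width: 0.047
grasp_force: 62.2
```

Call:
servo_tool --pt "0 0 -0.15 0" --pt "0 0 -0.15 0" --pt "0 0 -0.1 0" --pt "0 0 0 0" --pt "0 0 0 0"

```text
time_s: 7.27
ee_pos: [0.5137, 0.1199, 0.0496]
ee_rot: [180.0, -0.0, 7.5]
ft_force: [0.4, -0.2, -1.3]
grip_width: 0.0467
grasp_force: 62.2
```

Call:
servo_tool --pt "0 0 -0.1 0" --pt "0 0 -0.1 0" --pt "0 0 0 0" --pt "0 0 0 0"

```text
time_s: 7.6
ee_pos: [0.5136, 0.1199, 0.0474]
ee_rot: [180.0, -0.0, 7.5]
ft_force: [0.3, 0.1, -0.8]
grip_width: 0.047
grasp_force: 62.2
```

Call:
servo_tool --pt "0 0 -0.1 0" --pt "0 0 0 0" --pt "0 0 0 0"

```text
time_s: 7.85
ee_pos: [0.5138, 0.1199, 0.0474]
ee_rot: [180.0, -0.0, 7.5]
ft_force: [-3.1, 0.8, 8.2]
grip_width: 0.0472
grasp_force: 63.2
```

The stamp is on the floor (8 N). Releasing, then rising straight up.

Call:
servo_tool --pt "0 0 0 0" --pt "0 0 0 0" --pt "0 0 0 0" --pt "0 0 0 0" --pt "0 0 0 0" --pt "0 0 0 0" --pt "0 0 0 0" --pt "0 0 0 0" --pt "0 0 0 0" --jaw 1

```text
time_s: 8.6
ee_pos: [0.5135, 0.1198, 0.0463]
ee_rot: [-180.0, 0.0, 7.5]
ft_force: [-0.1, -0.5, -0.6]
grip_width: 0.0854
grasp_force: 0.0
```

Call:
servo_tool --pt "0 0 0.5 0" --pt "0 0 1.5 0" --pt "0 0 1.5 0" --pt "0 0 2 0" --pt "0 0 2 0" --pt "0 0 2 0" --pt "0 0 2 0" --pt "0 0 2 0" --pt "0 0 2 0" --pt "0 0 2 0" --pt "0 0 1 0" --pt "0 0 0 0"

```text
time_s: 9.6
ee_pos: [0.5151, 0.1199, 0.2343]
ee_rot: [180.0, -0.3, 7.5]
ft_force: [-0.2, 0.2, 0.1]
grip_width: 0.0853
grasp_force: 0.0
```

Run:
```python
from h import *
i,w=snap('wrist','w3');_,a=snap('scene','s3')
print(manip.observe()['ee_pos'],manip.observe()['time_s'])
cv2.imwrite('pics/c3.png',np.hstack([cv2.resize(w,(400,300)),cv2.resize(a[60:300,190:510],(400,300))])[:,:,::-1])
m=((w.min(2)>110)&(w.max(2).astype(int)-w.min(2)<50)).astype(np.uint8)
n,L,st,c=cv2.connectedComponentsWithStats(m)
for l in range(1,n):
    if 800<st[l,4]<8000: print(c[l],st[l],onz(i,*c[l],.086))
```

```text
[0.51327187 0.11981279 0.23092006] 9.7
[158.79788732  56.87323944] [ 147    0   24  115 1420] [0.61341513 0.23840542 0.086     ]
[315.37698987 226.17583213] [ 295  206   42   42 1382] [0.51221476 0.12003426 0.086     ]
```

View pics/c3.png

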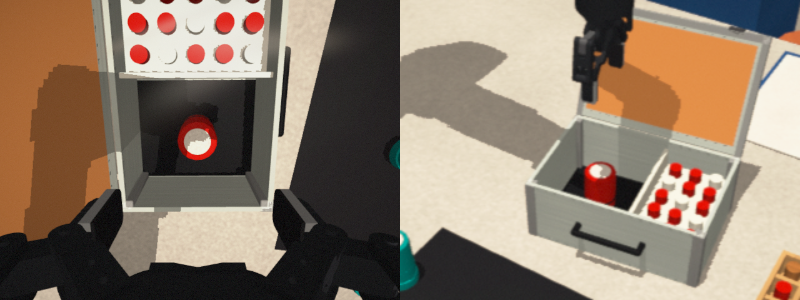

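The stamp stands upright at (0.512,0.120) in the bay (disc at (315,226)), with the lid still open. Rising, crossing over the lid with the jaw shut, then lowering behind it.

Call:
servo_tool --pt "0 0 1.2 0" --pt "0 0 2 0" --pt "0 0 2 0" --pt "0 0 2 0" --pt "0 0 2 0" --pt "0 0 2 0" --pt "0 0 1.3 0" --pt "0 0 0.5 0" --jaw -1

```text
time_s: 10.37
ee_pos: [0.514, 0.1198, 0.3632]
ee_rot: [180.0, -0.1, 7.5]
ft_force: [-0.7, 0.1, 0.2]
grip_width: 0.0003
grasp_force: 0.0
```

Call:
servo_tool --pt "0.1 1.2 0 0" --pt "0.2 2.4 0 0" --pt "0.2 2.5 0 0" --pt "0.2 2.5 0 0" --pt "0.2 2.5 0 0" --pt "0.2 2.5 0 0" --pt "0.2 2.5 0 0" --pt "0.2 2.5 0 0" --pt "0.2 2.5 0 0" --pt "0.2 2.5 0 0" --pt "0.2 1.5 0 0" --pt "0.1 0.7 0 0"

```text
time_s: 11.37
ee_pos: [0.5341, 0.3805, 0.3585]
ee_rot: [180.0, 0.2, 7.6]
ft_force: [-0.3, 0.6, -0.5]
grip_width: 0.0004
grasp_force: 0.0
```

Call:
servo_tool --pt "0 0 -0.8 0" --pt "0 0 -1.5 0" --pt "0 0 -1.5 0" --pt "0 0 -1.5 0" --pt "0 0 -1.5 0" --pt "0 0 -1.5 0" --pt "0 0 -1.5 0" --pt "0 0 -1.5 0" --pt "0 0 -0.8 0" --pt "0 0 -0.4 0" --pt "0 0 0 0"

```text
time_s: 12.28
ee_pos: [0.5349, 0.377, 0.2347]
ee_rot: [179.9, 0.1, 7.5]
ft_force: [-0.2, -0.0, 0.6]
grip_width: 0.0002
grasp_force: 0.0
```

Run:
```python
from h import *
_,b=snap('side','d4');_,a=snap('scene','s4')
print(manip.observe()['ee_pos'],manip.observe()['ft_force'])
cv2.imwrite('pics/c4.png',np.hstack([cv2.resize(b[0:300],(400,300)),cv2.resize(a[0:300,190:510],(400,300))])[:,:,::-1])
```

```text
[0.53578698 0.37768048 0.23689483] [-0.71456455  0.19519936  0.77779796]
```

View pics/c4.png

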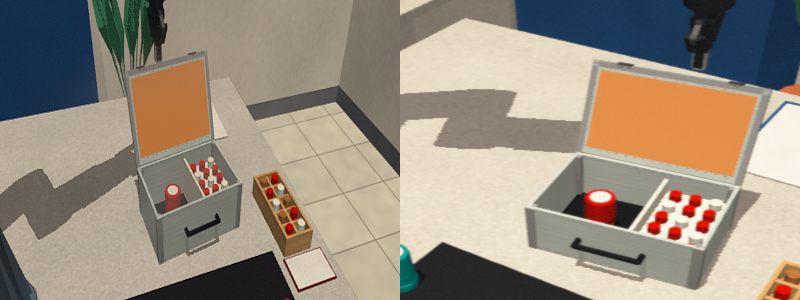

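The tool is behind the lid (fingers at about (700,60) in the right half) with the lid open. Pushing along the case's -y.

Call:
servo_tool --pt "0.1 -0.8 0 0" --pt "0.1 -0.8 0 0" --pt "0.1 -0.8 0 0" --pt "0.1 -0.8 0 0" --pt "0.1 -0.8 0 0" --pt "0.1 -0.8 0 0" --pt "0.1 -0.8 0 0" --pt "0.1 -0.8 0 0" --pt "0.1 -0.8 0 0" --pt "0.1 -0.8 0 0" --pt "0.1 -0.8 0 0" --pt "0.1 -0.8 0 0"

```text
time_s: 13.38
ee_pos: [0.548, 0.283, 0.2397]
ee_rot: [-179.8, -0.2, 7.5]
ft_force: [-9.4, 6.8, 24.4]
grip_width: -0.0
grasp_force: 13.0
```

Call:
servo_tool --pt "0.1 -0.8 0 0" --pt "0.1 -0.8 0 0" --pt "0.1 -0.8 0 0" --pt "0.1 -0.8 0 0"

```text
time_s: 13.72
ee_pos: [0.5527, 0.2518, 0.2455]
ee_rot: [-179.8, -0.5, 7.6]
ft_force: [-20.0, 2.8, 44.1]
grip_width: -0.0
grasp_force: 23.6
```

Run:
```python
from h import *
_,b=snap('side','d5');_,a=snap('scene','s5')
s=manip.observe();print(s['ee_pos'],s['ft_force'])
cv2.imwrite('pics/c5.png',np.hstack([cv2.resize(b[0:240,130:450],(400,300)),cv2.resize(a[60:300,190:510],(400,300))])[:,:,::-1])
```

```text
[0.55283783 0.25055744 0.24568326] [-19.08946679   1.70177416  40.33791539]
```

View pics/c5.png

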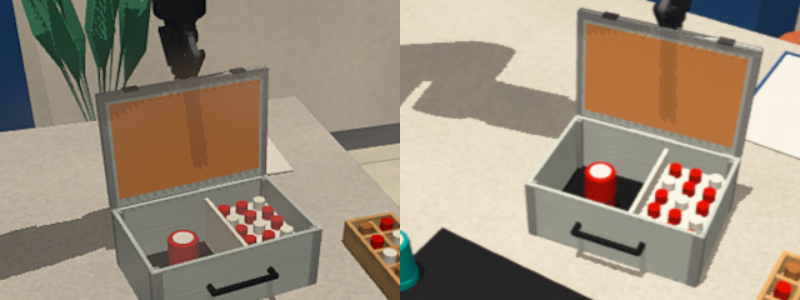

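The lid is partly up, but the rising edge is pressing up under the finger linkage (40 N vertical). I'll raise the tool so only the fingertips push.

Call:
servo_tool --pt "0 0 0.7 0" --pt "0 0 0.7 0" --pt "0 0 0.7 0" --pt "0 0 0.5 0" --pt "0 0 0 0" --pt "0 0 0 0"

```text
time_s: 14.32
ee_pos: [0.5515, 0.2496, 0.2619]
ee_rot: [180.0, 0.0, 7.5]
ft_force: [0.3, 0.7, -0.9]
grip_width: 0.0003
grasp_force: 0.1
```

Force released. Continuing the push.

Call:
servo_tool --pt "0.1 -0.8 0 0" --pt "0.1 -0.8 0 0" --pt "0.1 -0.8 0 0" --pt "0.1 -0.8 0 0"

```text
time_s: 14.65
ee_pos: [0.5554, 0.2166, 0.2618]
ee_rot: [180.0, 0.1, 7.5]
ft_force: [-0.9, 0.6, -0.8]
grip_width: 0.0001
grasp_force: 0.1
```

Run:
```python
from h import *
_,b=snap('side','d6');_,a=snap('scene','s6')
s=manip.observe();print(s['ee_pos'],s['ft_force'])
cv2.imwrite('pics/c6.png',np.hstack([cv2.resize(b[0:240,130:450],(400,300)),cv2.resize(a[60:300,190:510],(400,300))])[:,:,::-1])
```

```text
[0.5557118 0.216067  0.2620142] [-0.77875251 -0.81351412  0.45062189]
```

View pics/c6.png

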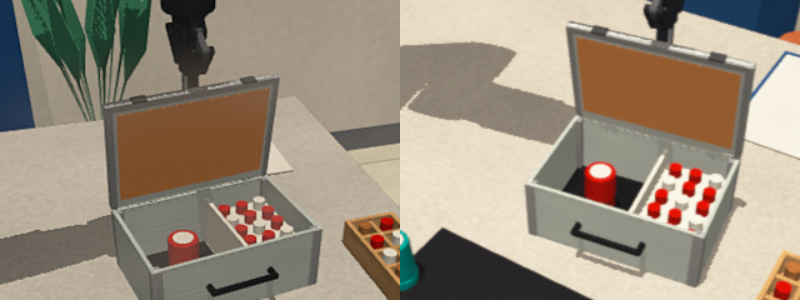

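The lid is now about upright. Pushing about 3 cm more, then stopping and letting it fall.

Call:
servo_tool --pt "0.1 -0.8 0 0" --pt "0.1 -0.8 0 0" --pt "0.1 -0.8 0 0" --pt "0.1 -0.8 0 0" --pt "0 0 0 0" --pt "0 0 0 0"

```text
time_s: 15.25
ee_pos: [0.5596, 0.1853, 0.2624]
ee_rot: [-180.0, -0.0, 7.4]
ft_force: [-0.5, -0.6, 0.6]
grip_width: 0.0002
grasp_force: 0.0
```

Call:
servo_tool --pt "-0.1 0.8 0 0" --pt "-0.1 1 0 0" --pt "-0.1 1 0.5 0" --pt "0 0.5 1 0" --pt "0 0.5 1 0" --pt "0 0 1 0" --pt "0 0 1 0" --pt "0 0 1 0" --pt "0 0 0 0" --pt "0 0 0 0" --pt "0 0 0 0" --pt "0 0 0 0"

```text
time_s: 16.25
ee_pos: [0.5561, 0.2235, 0.3164]
ee_rot: [180.0, 0.1, 7.5]
ft_force: [-0.3, -0.2, -0.1]
grip_width: 0.0004
grasp_force: 0.0
```

Call:
servo_tool --pt "0 0 0 0" --pt "0 0 0 0" --pt "0 0 0 0" --pt "0 0 0 0" --pt "0 0 0 0" --pt "0 0 0 0" --pt "0 0 0 0" --pt "0 0 0 0" --pt "0 0 0 0" --pt "0 0 0 0" --pt "0 0 0 0" --pt "0 0 0 0"

```text
time_s: 17.25
ee_pos: [0.5565, 0.2239, 0.3173]
ee_rot: [-180.0, -0.0, 7.5]
ft_force: [0.7, -0.7, -0.0]
grip_width: 0.0001
grasp_force: 0.0
```

Call:
servo_tool --pt "0 0 0 0" --pt "0 0 0 0" --pt "0 0 0 0" --pt "0 0 0 0" --pt "0 0 0 0" --pt "0 0 0 0" --pt "0 0 0 0" --pt "0 0 0 0" --pt "0 0 0 0" --pt "0 0 0 0" --pt "0 0 0 0" --pt "0 0 0 0"

```text
time_s: 18.25
ee_pos: [0.5565, 0.2238, 0.3173]
ee_rot: [-180.0, -0.0, 7.5]
ft_force: [0.4, -0.7, 0.1]
grip_width: -0.0002
grasp_force: 0.0
```

Run:
```python
from h import *
_,b=snap('side','d7');_,a=snap('scene','s7')
s=manip.observe();print(s['ee_pos'],s['ft_force'],s['time_s'])
cv2.imwrite('pics/c7.png',np.hstack([cv2.resize(b,(400,300)),cv2.resize(a,(400,300))])[:,:,::-1])
```

```text
[0.5564515  0.22382908 0.31727952] [ 0.94698166 -0.17003007 -0.92127652] 18.35
```

View pics/c7.png

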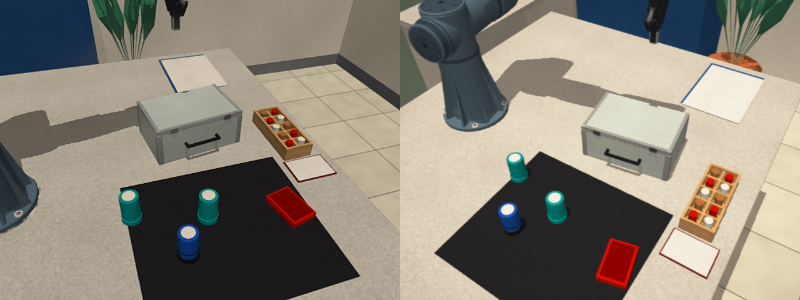

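The lid is shut, the robot is clear of everything, and the blue stamp and ink pad have not moved. Handing in.

Call:
servo_tool --pt "0 0 0 0" --pt "0 0 0 0" --pt "0 0 0 0" --pt "0 0 0 0" --pt "0 0 0 0" --pt "0 0 0 0"

```text
time_s: 18.85
ee_pos: [0.5565, 0.2238, 0.3173]
ee_rot: [180.0, -0.0, 7.5]
ft_force: [0.2, -0.3, -0.6]
grip_width: -0.0005
grasp_force: 0.0
```

```bash
python3 -c "
from rig import manip
print(manip.hand_in())"
```

```text
the job is handed in; nothing more can be done
None
```

I handed the job in at about 19 s: the red stamp was standing upright in the empty bay when last seen, the lid fell shut on its own, and the blue stamp and ink pad were left alone; mid-push the lid's edge pressed up on the gripper with about 44 N at the wrist until I raised the tool (the limit is 40 N if that counts as the gripper's body), and hand-in returned no verdict.

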